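# Put the setting block away and hold the bonding press

### The job

The metal setting block still stands in the bonding jig, between the clear box and the fence: lift it out, put it back fully down in the rack slot made for its thickness, and let go of it. Then push the jig's spring-loaded lever down by its white handle until the lever's side pin is between the two prongs of the gauge post, never past the lower prong, and finish while still holding it there. Leave everything else where it is.

Things in the scene. Friction and masses are not known exactly. Their poses are not given: they have to be found in the camera images.
- block_mid: the setting block to put away: plain aluminium, 24 mm thick (its x) x 40 mm wide (its y) x 70 mm tall, about 0.18 kg, standing on the jig bed 12 mm above the table. Its 40 mm width runs across the 43 mm gap between clear box and fence, so both 24 mm-apart faces are free to be gripped. Origin: centre of its underside
- slot_mid_floor (a point): centre of the floor of the pocket that belongs to the 24 mm block, 25 mm below the pocket's mouth and 19 mm above the table; axes as slot_mid. The block stands here when home, 45 mm of it showing
- slot_mid: wooden slot block 76 (x) x 70 (y) x 32 mm on the rack; the pocket in its top is 27 mm (x) x 43 mm (y), 25 mm deep, with 2 mm chamfers at the mouth, its centre 6 mm to +x of the block's centre. A paper label on its -x face shows a dark bar, 12 mm high. This is the 24 mm block's own slot. It is empty at the start. The three slot blocks stand in a row along y, 78 mm apart, in any order. Origin: centre of its underside, 12 mm above the table
- slot_thick: wooden slot block 76 (x) x 70 (y) x 32 mm on the rack; the pocket in its top is 35 mm (x) x 43 mm (y), 25 mm deep, with 2 mm chamfers at the mouth, its centre 6 mm to +x of the block's centre. A paper label on its -x face shows a dark bar, 16 mm high. It belongs to the 32 mm block and is empty too, but it is the wrong one. Origin as slot_mid
- slot_thin: wooden slot block 76 (x) x 70 (y) x 32 mm on the rack; the pocket in its top is 19 mm (x) x 43 mm (y), 25 mm deep, with 2 mm chamfers at the mouth, its centre 6 mm to +x of the block's centre. A paper label on its -x face shows a dark bar, 8 mm high. The 16 mm block stands in it. Origin as slot_mid
- rack: plywood rack board 100 (x) x 250 (y) x 12 mm, fixed to the table, that carries the slot blocks. Origin: centre of its underside
- jig: bonding jig fixed to the table: bed from -70 to +130 mm in its x and -105 to +85 mm in its y, top 12 mm high. A clear plastic box 100 x 100 mm, top at 62 mm, is fixed at its origin; the fence (130 mm along x, top at 42 mm) runs at y = -97 mm; the setting block stands between them at about y = -72 mm, within 25 mm of x = 0. The lever post is at x = +100 mm (142 mm tall) and the lever reaches from it towards -x along y = 0. Origin: at table height under the box's centre; z up
- lever_hinge (a point): point on the lever's hinge axis (the axis runs along the jig's y), 120 mm above the table; axes as the jig's
- handle (a point): the white handle pad at the lever's free end, 50 x 36 x 12 mm, flat on top. This point: centre of its top face, 210 mm from the hinge along the lever and 8 mm above the lever's centre line; at rest about 170 mm above the table, at the right hold about 109 mm. Its z is the normal of the top face
- lever (a joint): lever angle in rad: 0 at rest (free end 0.20 rad above level), grows as the handle is pushed down, 0.20 when level, hard stop at 0.46. A spring always pushes it back up: about 4 N at the handle to start it and 10 N at the hold. The pin is fully between the prongs from 0.24 to 0.34; the middle is 0.29. Past about 0.40 it is below the lower prong
- lever_pin (a point): end of the 6 mm thick pin that sticks out on the lever's left (+y of the jig) side, 160 mm from the hinge along the lever, 32 mm from the lever's centre line
- gauge_mid (a point): middle of the gap between the two prongs of the gauge post (prongs 4 mm thick, reaching from the post towards the lever, 22 mm clear between them); the pin's end is level with this point, 2 mm from it, when the lever is held at 0.29
- block_thin: bystander: 16 x 40 x 70 mm aluminium block standing in its own slot. Origin: centre of underside
- block_thick: bystander: 32 x 40 x 70 mm aluminium block standing on the table. Origin: centre of underside
- tube: bystander: clear tube offcut standing upright, 60 mm across, 70 mm tall
- jar: bystander: clear jar with black cap, 60 mm across, 75 mm tall
- tape: bystander: ring of tape lying flat, 84 mm across, 24 mm tall
- screwdriver: bystander: screwdriver lying on the table
- cup: bystander: white cup, 68 mm across, 90 mm tall

How it is judged:
By the outcome, as a careful person would: the job done as asked, in the order asked, and still so for the second after the job is handed in, while the arm keeps its last pose, push and grip.
It also fails if it takes over 54 s, if anything falls off the work surface, if the arm or the gripper's body presses on something with over 40 N, if the wrist force passes 120 N, or if a joint passes its speed limit or range.

### The arm

A 6-joint arm with a two-finger parallel gripper is mounted at the origin on the work surface. World frame = base frame: x ahead of the robot, y to its left, z up, the work surface at z = 0. Lengths are in m, angles in rad, forces in N, time in s.
With the tool pointing down it reaches from about 0.25 to 0.725 m from the base axis. Payload 4 kg.
Tool frame: the origin (TCP) lies on the centre line of the jaws, within the pads' length; the fingertips stand 17 mm ahead of it and the grasp point (between the pads) lies 2 mm behind it; z points along the fingers, x is the direction in which the jaws open and shut, and the axes are right-handed (so a half turn about z gives the same grasp; the last joint's range is limited). The gripper opens to 85 mm and grips with 20 to 120 N. Pads are 22 mm wide; open, the fingers measure 114 mm over their backs; the gripper's body (76 mm by 85 mm) begins 54 mm behind the grasp point. The pads swing forward as they close: fully open they stand 13 mm farther back than shut.
Start: joints at [-1.191, 0.241, 0.005, 1.335, 0, 1.571], TCP at [0.185, -0.464, 0.248] pointing down, gripper open.
Joint ranges: [-2.72, 2.72], [-1.05, 1.87], [-1.09, 1.28], [-1.99, 2.15], [-1.42, 1.44], [-3.14, 3.14]. Speed limits (rad/s): [2.79, 2.79, 3.14, 3.14, 3.14, 3.14].

### API

Orientations are given as a unit quaternion [x, y, z, w].
In Python, from workcell import bot gives the robot as it stands.
- The arm moves only by the tool jog_arm, never from a script. Its arguments are lists of equal length, an entry for each row: "jaw": the closure, from 0 (fully open) to 1 (shut); "linear": the shift along the tool's x, y, z in m, a list of three; "delta_rot": the turn, a rotation vector about the tool's x, y, z in degrees, a list of three. A call has exactly 8 rows; each row is the pose to reach, as a shift and turn from the pose commanded when the call began, along the tool's axes at that moment; what a row does not reach only later rows make up. A row lasts 1/12 s, in which the tool goes at most 41.7 mm and 7.16 degrees, less where a joint would pass 70% of its speed; a pose out of reach is approached as far as the arm can. A call with a gripper value outside its range is refused whole. The fingers move at their own pace and stop on an object; the grip force is fixed at half the most. Time passes only in rows, so rows that repeat a pose let the fingers close, or fill a call up. It gives the time, the measured TCP pose, the force and the opening at its end, in the units of the state.
- bot.get_obs(): the state, without advancing time (a new reading comes with each control period).
- bot.camera(name): name is "side" or "top"; returns (picture, depth): 420x560x3 uint8, red, green, blue; 420x560 float32, m along the optical axis (not along the pixel's ray), 0 where there is no reading.
- bot.calibration(name): a dict with "fovy" (degrees; the focal length in pixels is half the picture's height over the tangent of half this angle, whatever the lens; pixels are square), "cx", "cy" (the principal point, pixels), "origin" and "orientation" of the camera in the world. Camera axes: x right, y down, z forward; pixel columns grow to the right and rows downward; lengths in m; the calibration is good to about 2 mm. A picture is of the moment at which its call begins. calibration takes no time and is no camera call.
- bot.job_done(): hands the job in, once; it reports no verdict.
The state is a dict: "clock": time; "joint_pos": joint angles; "joint_vel": joint speeds; "tau": joint torques, N m; "eef_pos": TCP position; "tool_rot": TCP orientation; "ft_force": force on the tool from outside, world axes, zero at the start; "ft_torque": the same for the moment, N m; "grip_width": finger opening in m.
Only numpy, scipy, OpenCV 4.12 (cv2) and the standard library are available. Lean on these libraries where they do the work, as an engineer would, in place of code of your own. Each camera call takes 0.05 s, during which the arm holds its last target.

## Working session

There is one attempt and no reset: what is moved stays moved. The work goes in short steps, Python scripts to look and compute and a tool call to move; the robot and the scene stay as the last step left them, time stands still between calls to the robot, and variables do not carry over. Pictures are saved under pics/ and viewed, and the job is handed in when it is done.

Besides the shell and the picture viewer there is one more tool, called by a JSON object that holds its "method" and its "body". jog_arm: Moves the arm, as the interface text tells. Its arguments: {"type":"object","properties":{"jaw":{"type":"array","items":{"type":"number"}},"linear":{"type":"array","items":{"type":"array","items":{"type":"number"}}},"delta_rot":{"type":"array","items":{"type":"array","items":{"type":"number"}}}},"required":["jaw","linear","delta_rot"]}

```bash
ls; mkdir -p pics; cat > h.py <<'E'
import numpy as np,cv2
from scipy.spatial.transform import Rotation as R
from workcell import bot
def cal(n):
    c=bot.calibration(n); f=210/np.tan(np.radians(c['fovy'])/2)
    return f,c['cx'],c['cy'],np.array(c['origin']),R.from_quat(c['orientation']).as_matrix()
def ray(n,u,v):
    f,cx,cy,o,M=cal(n); return o, M@np.array([(u-cx)/f,(v-cy)/f,1])
def plane(n,u,v,z):
    o,d=ray(n,u,v); return o+d*(z-o[2])/d[2]
def cloud(n,dep):
    f,cx,cy,o,M=cal(n); v,u=np.mgrid[:420,:560]
    P=np.stack([(u-cx)/f*dep,(v-cy)/f*dep,dep],-1)
    return P@M.T+o
def proj(n,p):
    f,cx,cy,o,M=cal(n); q=M.T@(np.array(p)-o); return f*q[0]/q[2]+cx,f*q[1]/q[2]+cy
def shot(tag):
    for n in('side','top'):
        p,d=bot.camera(n); cv2.imwrite(f'pics/{tag}_{n}.png',p[...,::-1]); np.savez(f'{tag}_{n}.npz',p=p,d=d)
E
python3 - <<'E'
from h import *
print(bot.get_obs()); shot('a')
for n in('side','top'): print(bot.calibration(n))
E
```

```text
pics
{'clock': 0.0, 'joint_pos': array([-1.19096889e+00,  2.41429161e-01,  3.74008546e-03,  1.33523106e+00,
        2.64953840e-05,  1.57080819e+00]), 'joint_vel': array([-4.52734199e-04,  4.37246308e-04,  4.61400758e-04,  9.53549171e-05,
       -1.46466597e-03, -1.48189704e-03]), 'tau': array([ 6.95749695e-04, -3.72313392e+01,  2.52410227e+01,  1.69196154e-02,
       -5.44590523e-05,  1.25809837e-06]), 'eef_pos': array([ 0.18516421, -0.46380303,  0.24741092]), 'tool_rot': array([ 8.27873064e-01, -5.60914487e-01, -8.71699254e-04, -6.06595176e-04]), 'ft_force': array([-0.19085175,  0.34353985,  0.54709349]), 'ft_torque': array([-0.01584774,  0.00081511,  0.00451163]), 'grip_width': 0.08571845822457697}
{'fovy': 44.1850246760511, 'cx': 279.3630945856925, 'cy': 207.74147012012213, 'origin': array([-0.55955979, -0.10214518,  0.91151454]), 'orientation': array([ 0.64597256, -0.6084265 ,  0.30915467, -0.34199421])}
{'fovy': 56.41583098000608, 'cx': 285.0960783786888, 'cy': 213.18512553697943, 'origin': array([0.41503286, 0.01260314, 1.25168757]), 'orientation': array([ 0.70911035, -0.70328475,  0.04510745, -0.02276828])}
```

View pics/a_side.png

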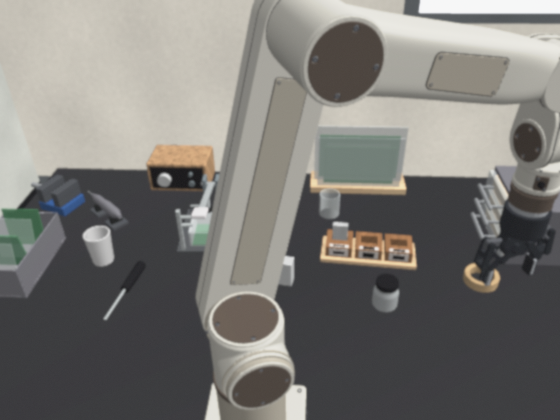

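View pics/a_top.png

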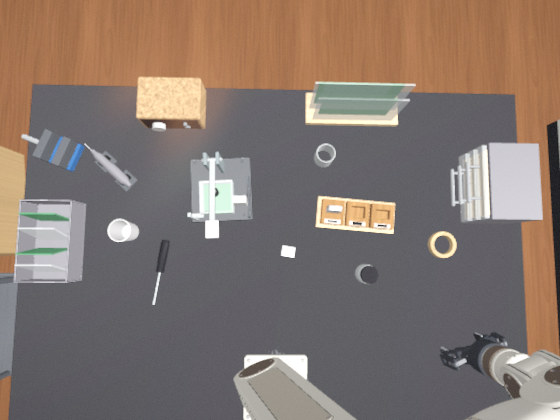

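```bash
python3 - <<'E'
from h import *
for n,(u0,v0,u1,v1),k,t in [('top',(170,135,270,255),5,'jig'),('top',(305,185,405,245),8,'rack'),('side',(310,210,430,275),6,'racks'),('side',(160,150,310,290),4,'jigs')]:
    p=np.load(f'a_{n}.npz')['p'][v0:v1,u0:u1,::-1]
    cv2.imwrite(f'pics/a_{t}.png',cv2.resize(p,None,fx=k,fy=k,interpolation=cv2.INTER_CUBIC))
E
```

```text
(no output)
```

View pics/a_jig.png

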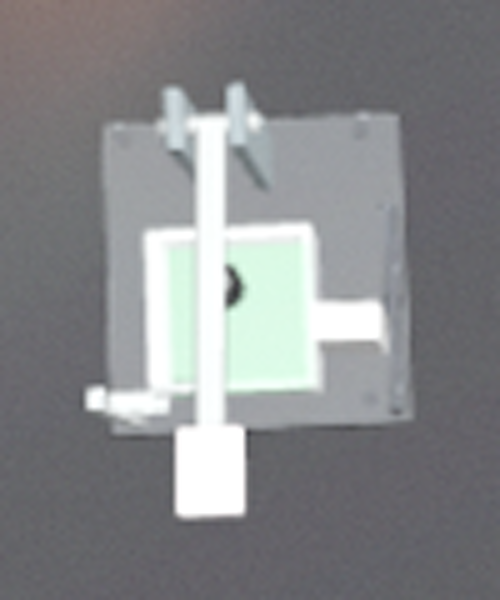

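View pics/a_rack.png

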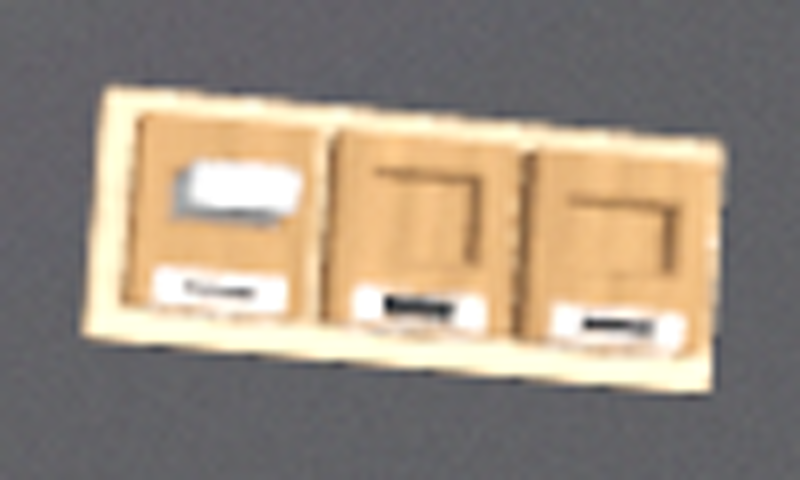

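View pics/a_racks.png

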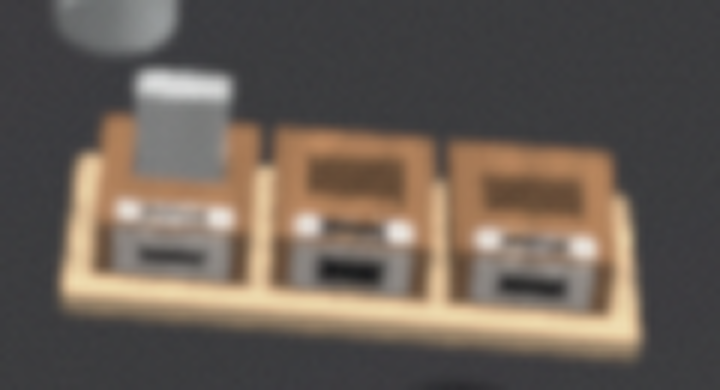

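View pics/a_jigs.png

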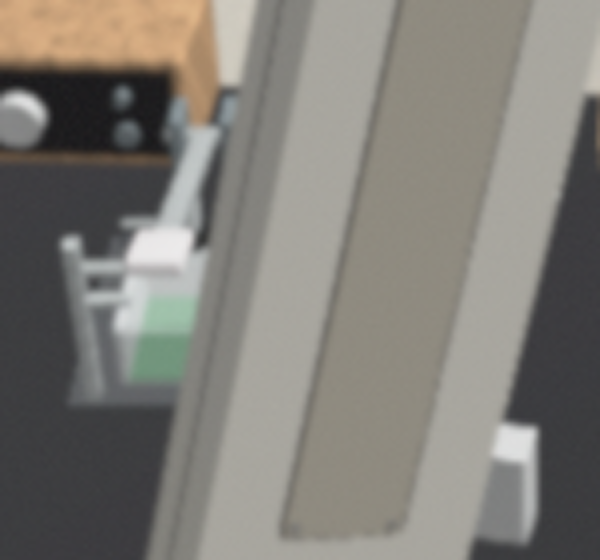

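```bash
python3 - <<'E'
from h import *
D=np.load('a_top.npz');p=D['p'];d=D['d'];C=cloud('top',d)
def rect(mask,z,name,off=(0,0)):
    cs,_=cv2.findContours(mask.astype(np.uint8),0,cv2.CHAIN_APPROX_NONE)
    c=max(cs,key=cv2.contourArea)[:,0,:]+np.array(off)
    X=np.array([plane('top',u,v,z)[:2] for u,v in c],np.float32)
    (cx,cy),(w,h),a=cv2.minAreaRect(X*1000); print(name,'ctr',cx,cy,'size',w,h,'ang',a,len(c))
hsv=cv2.cvtColor(p,cv2.COLOR_RGB2HSV)
def sub(u0,v0,u1,v1,cond,z,name):
    m=np.zeros((420,560),bool);m[v0:v1,u0:u1]=cond[v0:v1,u0:u1];rect(m,z,name)
# rack board: bright/any non dark
sub(305,185,405,245,(hsv[...,1]>60)&(hsv[...,2]>110),.012,'rack')
H=C[...,2]
# heights at places
for nm,(u0,v0,u1,v1) in dict(block=(231,192,250,207),handle=(203,217,222,242),bed=(188,156,256,224),rack=(312,192,400,238)).items():
    h=H[v0:v1,u0:u1]; print(nm,np.round(np.percentile(h,[1,10,25,50,75,90,99]),4), (d[v0:v1,u0:u1]==0).sum())
sub(225,180,256,215,(abs(H-.082)<.012),.082,'block')
sub(195,210,230,245,(abs(H-.168)<.02),.168,'handle')
np.set_printoptions(linewidth=250)
print((H[190:212,226:254]*1000).astype(int))
print(p[190:212,226:254].mean(2).astype(int))
E
```

```text
rack ctr 534.779052734375 -255.97674560546875 size 240.81382751464844 85.3718032836914 ang 86.91925048828125 227
block [0.01   0.0129 0.0218 0.06   0.0817 0.0845 0.0877] 2
handle [-0.0036 -0.0007  0.0025  0.1637  0.1709  0.1741  0.1779] 2
bed [-0.0026  0.0018  0.0111  0.0153  0.064   0.1368  0.1655] 18
rack [-0.0042 -0.0009  0.0015  0.0137  0.0436  0.0464  0.0914] 24
block ctr 567.8283081054688 113.20475006103516 size 21.1901798248291 39.00715255737305 ang 0.6423096060752869 38
handle ctr 486.85272216796875 182.9906463623047 size 79.94923400878906 41.313758850097656 ang 12.704683303833008 90
[[  64   57 1251   65   63   63   62   35   10   14   12   13   14   13   12   13   16   13   11   11   11   39   45   42   12   12    6    0]
 [  63   61   60   64   67   64   58   38   13   15   16   12   10   15   11   10    9   13   15   13   11   43   44   42   10   12    5   -1]
 [  63   63   59   64   59   61   62   41   15   11   12   12   14   15   12   13   13   11   11   10   14   40   44   43   15   12    0    2]
 [  62   62   63   62   62   67   63   43   15   16   16   13   13   13 
[... 4476 characters left out ...]
 100 101]
 [235 235 234 235 237 246 248 227 193 161 160 161 161 161 161 161 162 164 162 163 164 162 156 149 152 142 100 101]
 [236 234 235 234 237 246 249 230 200 162 161 162 161 163 161 162 162 162 162 162 163 161 154 148 152 140 104 104]
 [236 235 235 235 235 243 250 232 200 162 162 161 162 164 164 162 162 162 160 161 163 159 152 149 151 140 113 103]
 [234 235 234 235 235 244 248 230 198 162 161 161 163 161 160 162 164 163 162 163 161 158 150 146 145 141 111 102]
 [239 240 241 241 241 247 250 231 201 161 163 162 162 161 161 163 163 162 163 163 163 157 149 145 148 141 111 102]
 [247 246 249 248 246 248 248 232 198 162 161 163 161 162 161 163 162 160 162 163 161 157 148 150 153 138 113  99]]
```

```bash
cat >> h.py <<'E'
def fitline(P):
    P=np.array(P)[:,:2].astype(np.float32); 
    vx,vy,x,y=cv2.fitLine(P,cv2.DIST_HUBER,0,1e-4,1e-4).ravel(); 
    r=(P-[x,y])@np.array([-vy,vx]); return np.array([x,y]),np.array([vx,vy]),np.abs(r).mean()
def cross(I,vert,k,a,b,th,n='top'):
    # first crossing of th going a->b along col (vert) k or row k ; subpixel
    s=1 if b>a else -1; idx=np.arange(a,b,s); L=(I[idx,k] if vert else I[k,idx]).astype(float)
    for i in range(len(L)-1):
        if (L[i]-th)*(L[i+1]-th)<0: return idx[i]+s*(th-L[i])/(L[i+1]-L[i])
    return None
def edge(I,vert,ks,a,b,th,z,n='top'):
    P=[]
    for k in ks:
        c=cross(I,vert,k,a,b,th)
        if c is not None: P.append(plane(n,*((k,c) if vert else (c,k)),z))
    return fitline(P)
E
python3 - <<'E'
from h import *
p=np.load('a_top.npz')['p']; I=p.mean(2)
def ang(v): 
    a=np.degrees(np.arctan2(v[1],v[0])); return (a+45)%90-45
def pr(n,e): print(n,np.round(e[0]*1000,1),'ang',round(ang(e[1]),2),'res',round(e[2]*1000,2))
pr('bedL',edge(I,0,range(165,208),180,200,130,.012))
pr('bedR',edge(I,0,range(165,215),265,248,125,.012))
pr('bedTop',edge(I,1,range(228,248),150,170,130,.012))
pr('bedBot',edge(I,1,range(220,248),230,212,130,.012))
pr('blkFar',edge(I,1,range(235,245),190,199,208,.082))
pr('blkNear',edge(I,1,range(235,245),200,205,210,.082))
pr('blkR',edge(I,0,range(197,202),242,250,212,.082))
pr('hanL',edge(I,0,range(223,236),198,210,175,.168))
pr('hanR',edge(I,0,range(223,236),228,214,175,.168))
pr('hanNear',edge(I,1,range(207,217),246,234,175,.168))
S=p[...,2].astype(float) # blue: wood vs table
G=p[...,0].astype(float)
pr('rackL',edge(G,0,range(200,224),306,325,160,.012))
pr('rackR',edge(G,0,range(207,229),404,388,160,.012))
pr('rackFar',edge(G,1,range(322,390),188,206,160,.012))
pr('rackNear',edge(G,1,range(320,390),243,222,160,.012))
E
```

```text
bedL [618.3 275.1] ang 3.25 res 0.6
bedR [614.2  83.8] ang 3.04 res 0.5
bedTop [712.3 135.7] ang 4.9 res 0.5
bedBot [512.7 136. ] ang 3.23 res 0.5
blkFar [582.2 113.4] ang 1.63 res 0.3
blkNear [558.6 113. ] ang 1.65 res 0.04
blkR [569.6  93.3] ang 4.16 res 0.07
hanL [477.3 200.4] ang 1.41 res 0.01
hanR [472.4 161.8] ang 1.88 res 0.06
hanNear [449.5 180.6] ang 3.68 res 0.09
rackL [ 543.  -124.6] ang -4.03 res 0.26
rackR [ 522.3 -376.6] ang -4.58 res 0.36
rackFar [ 584.5 -252.3] ang -4.76 res 0.37
rackNear [ 481.6 -244.5] ang -4.69 res 0.38
```

```bash
python3 - <<'E'
from h import *
D=np.load('a_top.npz');p=D['p'];d=D['d'];C=cloud('top',d);I=p.mean(2);G=p[...,0].astype(float);H=C[...,2]
def inter(a,b):
    t=np.linalg.solve(np.c_[a[1],-b[1]],b[0]-a[0]);return a[0]+t[0]*a[1]
e=[edge(G,0,range(200,224),306,325,160,.012),edge(G,1,range(322,390),188,206,160,.012),edge(G,0,range(207,229),404,388,160,.012),edge(G,1,range(320,390),243,222,160,.012)]
q=np.array([inter(e[i],e[(i+1)%4]) for i in range(4)]);rc=q.mean(0);print('rack ctr',rc)
b=[edge(I,0,range(165,208),180,200,130,.012),edge(I,1,range(228,248),150,170,130,.012),edge(I,0,range(165,215),265,248,125,.012),edge(I,1,range(220,248),230,212,130,.012)]
q=np.array([inter(b[i],b[(i+1)%4]) for i in range(4)]);bc=q.mean(0)
def Rz(a): a=np.radians(a);return np.array([[np.cos(a),-np.sin(a)],[np.sin(a),np.cos(a)]])
RJ=Rz(3.2);RR=Rz(-4.6)
jc=bc-RJ@[.03,-.01];print('bedctr',bc,'jig',jc,'handle rest pred',jc+RJ@[.1-.2042,0],'block in jig',RJ.T@(np.array([.5704,.1133])-jc))
# rack-frame depth analysis around mid slot
def toR(X): return (X[...,:2]-rc)@RR
Q=toR(C)
reg=(abs(Q[...,0])<.06)&(abs(Q[...,1])<.13)&(d>0)
top=reg&(abs(H-.044)<.006)
for s in(-.078,0,.078):
    m=top&(abs(Q[...,1]-s)<.037); x=Q[m]; print('slot',s,'x',np.percentile(x[:,0],[1,99]),'y',np.percentile(x[:,1],[1,99]))
    fl=reg&(abs(Q[...,1]-s)<.028)&(H<.028)&(abs(Q[...,0]-.006)<.03); x=Q[fl]
    print('  floor n',fl.sum(), np.percentile(x,[2,98],axis=0) if fl.sum() else '')
np.set_printoptions(linewidth=220)
print((H[202:235,366:398]*1000).astype(int))
print(G[202:235,366:398].astype(int))
E
```

```text
rack ctr [ 0.5328693  -0.25063396]
bedctr [0.60936165 0.17905493] jig [0.57885021 0.18736469] handle rest pred [0.47481268 0.18154809] block in jig [-0.01257144 -0.07347751]
slot -0.078 x [-0.03949599  0.03615327] y [-0.11419134 -0.04433301]
  floor n 101 [[-0.00514633 -0.10142199]
 [ 0.01852302 -0.06381445]]
slot 0 x [-0.03944959  0.0364808 ] y [-0.03601729  0.03349578]
  floor n 130 [[-0.00935473 -0.02342988]
 [ 0.02227124  0.01403505]]
slot 0.078 x [-0.03946357  0.03617376] y [0.04197813 0.11117466]
  floor n 0 
[[10 11 16 ... -1 -3  2]
 [42 44 45 ...  3  2 -2]
 [42 45 41 ... 15 -3 -2]
 ...
 [-2  0  0 ...  5  3  2]
 [-3 -1  3 ...  0  0 -1]
 [ 0 -1  2 ... -1  0  1]]
[[255 255 255 ... 113  99  99]
 [243 241 241 ... 156  98  99]
 [244 238 234 ... 185  95  96]
 ...
 [104 107 102 ... 101  99  94]
 [102 101  98 ...  97  99 100]
 [101 102  97 ... 100  99  99]]
```

```bash
python3 - <<'E'
from h import *
def Rz(a): a=np.radians(a);return np.array([[np.cos(a),-np.sin(a)],[np.sin(a),np.cos(a)]])
D=np.load('a_top.npz');d=D['d'];C=cloud('top',d);H=C[...,2]
m=(abs(H-.044)<.006)&(d>0);m2=np.zeros_like(m);m2[195:240,310:400]=m[195:240,310:400]
n,l,st,ce=cv2.connectedComponentsWithStats(m2.astype(np.uint8),connectivity=4)
for i in range(1,n):
    if st[i][4]>150:
        (c,w,a)=cv2.minAreaRect((C[l==i][:,:2]*1000).astype(np.float32));print('slot',c,w,a)
rc=np.array([.53287,-.25063]);print('pocket',rc+Rz(-4.6)@[.0046,-.0794])
# side cam check
D=np.load('a_side.npz');d=D['d'];C=cloud('side',d);H=C[...,2]
m=(abs(H-.044)<.007)&(d>0);m2=np.zeros_like(m);m2[225:265,320:418]=m[225:265,320:418]
n,l,st,ce=cv2.connectedComponentsWithStats(m2.astype(np.uint8),connectivity=4)
for i in range(1,n):
    if st[i][4]>100:
        (c,w,a)=cv2.minAreaRect((C[l==i][:,:2]*1000).astype(np.float32));print('side slot',st[i],c,w,a)
X=C[225:270,320:418].reshape(-1,3);print('side heights',np.percentile(X[:,2],[5,25,50,75,90]))
o=bot.get_obs();t=R.from_quat(o['tool_rot']).as_matrix();print(t)
E
```

```text
slot (537.18212890625, -174.33694458007812) (69.86222076416016, 77.15576934814453) 84.52870178222656
slot (531.1787719726562, -251.97988891601562) (70.62915802001953, 77.25054931640625) 85.12149810791016
slot (525.0794067382812, -330.12127685546875) (71.61050415039062, 77.32787322998047) 85.56175231933594
pocket [ 0.53108739 -0.33014316]
side slot [326 229  27  22 412] (536.746826171875, -173.5540313720703) (69.38397979736328, 82.99073791503906) 85.73058319091797
side slot [355 231  28  22 406] (531.1138916015625, -251.50863647460938) (69.9031982421875, 86.59253692626953) 85.04558563232422
side slot [385 234  28  22 450] (524.1327514648438, -328.8760070800781) (70.11173248291016, 84.61678314208984) 85.16510009765625
side heights [-0.00333997  0.00022122  0.0146314   0.04103759  0.04421207]
[[ 3.70719071e-01 -9.28744791e-01 -6.95458956e-04]
 [-9.28743158e-01 -3.70719724e-01  1.74136796e-03]
 [-1.87510677e-03  3.44434557e-07 -9.99998242e-01]]
```

{"method": "jog_arm", "body": {"jaw": [0,0,0,0,0,0,0,0], "linear": [[-0.02,-0.03,0.003],[-0.042,-0.062,0.006],[-0.065,-0.095,0.009],[-0.088,-0.128,0.012],[-0.111,-0.161,0.015],[-0.134,-0.194,0.018],[-0.157,-0.227,0.021],[-0.18,-0.26,0.024]], "delta_rot": [[0,0,-6],[0,0,-12],[0,0,-18],[0,0,-24],[0,0,-30],[0,0,-36],[0,0,-42],[0,0,-48]]}}

```text
clock: 0.77
eef_pos: [0.3604, -0.1989, 0.224]
tool_rot: [0.985, -0.173, -0.0, -0.0]
ft_force: [1.0, -0.4, 0.3]
grip_width: 0.0855
```

{"method": "jog_arm", "body": {"jaw": [0,0,0,0,0,0,0,0], "linear": [[0.009,-0.037,0.002],[0.018,-0.074,0.005],[0.027,-0.111,0.007],[0.036,-0.148,0.01],[0.045,-0.185,0.012],[0.054,-0.222,0.015],[0.063,-0.259,0.018],[0.072,-0.296,0.02]], "delta_rot": [[0,0,-3],[0,0,-6],[0,0,-9],[0,0,-12],[0,0,-15],[0,0,-18],[0,0,-21],[0,0,-23.4]]}}

```text
clock: 1.43
eef_pos: [0.5303, 0.0538, 0.2035]
tool_rot: [1.0, 0.029, -0.001, 0.0]
ft_force: [1.9, -0.1, 1.0]
grip_width: 0.0854
```

```bash
cat > go.py <<'E'
import sys;from h import *
o=bot.get_obs();M=R.from_quat(o['tool_rot']).as_matrix();p=o['eef_pos']
t=[float(a) for a in sys.argv[1:5]]
y=np.degrees(np.arctan2(M[1,0],M[0,0]))
print('t',round(o['clock'],2),'pos',np.round(p,4),'yaw',round(y,2),'tilt',np.round(np.degrees(M[:2,2]),2),'F',np.round(o['ft_force'],1),'w',round(o['grip_width'],4),'q',np.round(o['joint_pos'],2))
print('lin',np.round(M.T@(np.array(t[:3])-p),4),'rotz',round(-(t[3]-y),2))
E
python3 go.py .5704 .1133 .2 3.2
```

```text
t 1.43 pos [0.5303 0.0538 0.2035] yaw 3.32 tilt [-0.07 -0.01] F [ 1.9 -0.1  1. ] w 0.0854 q [ 0.1   0.33  0.01  1.25 -0.    1.61]
lin [ 0.0435 -0.057   0.0035] rotz 0.12
```

{"method": "jog_arm", "body": {"jaw": [0,0,0,0,0,0,0,0], "linear": [[0.015,-0.02,0.004],[0.03,-0.04,0.008],[0.043,-0.057,0.015],[0.043,-0.057,0.025],[0.043,-0.057,0.035],[0.043,-0.057,0.044],[0.043,-0.057,0.044],[0.043,-0.057,0.044]], "delta_rot": [[0,0,0],[0,0,0],[0,0,0],[0,0,0],[0,0,0],[0,0,0],[0,0,0],[0,0,0]]}}

```text
clock: 2.1
eef_pos: [0.5687, 0.1102, 0.1595]
tool_rot: [1.0, 0.027, -0.001, 0.0]
ft_force: [0.3, -0.2, 0.4]
grip_width: 0.0858
```

```bash
python3 go.py .5704 .1133 .065 3.2; python3 - <<'E'
from h import *
shot('b')
a=np.load('b_side.npz')['p'][60:330,130:400,::-1];b=np.load('b_top.npz')['p'][120:260,150:290,::-1]
cv2.imwrite('pics/b.png',np.hstack([cv2.resize(a,(400,400)),cv2.resize(b,(400,400),interpolation=2)]))
E
```

```text
t 2.1 pos [0.5687 0.1102 0.1595] yaw 3.08 tilt [-0.14 -0.03] F [ 0.3 -0.2  0.4] w 0.0858 q [ 0.19  0.45  0.07  1.19 -0.    1.71]
lin [ 0.0021 -0.0031  0.0945] rotz -0.12
```

View pics/b.png

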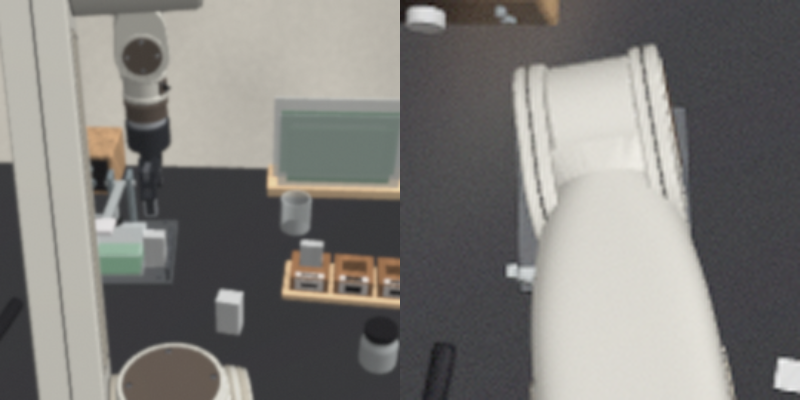

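```bash
python3 - <<'E'
from h import *
D=np.load('b_side.npz');d=D['d'];p=D['p'];C=cloud('side',d);H=C[...,2]
r=(C[...,0]>.53)&(C[...,0]<.62)&(C[...,1]>.06)&(C[...,1]<.16)
for lo,hi in((.03,.055),(.065,.078),(.077,.09),(.14,.16),(.16,.18),(.18,.2)):
    m=r&(H>lo)&(H<hi);X=C[m]
    if m.sum()>4:print(lo,m.sum(),np.round(np.percentile(X,[3,50,97],axis=0),4).tolist())
a=p[180:250,210:270,::-1];cv2.imwrite('pics/b2.png',cv2.resize(a,None,fx=8,fy=8,interpolation=2))
E
```

```text
0.03 238 [[0.5307, 0.0852, 0.0305], [0.5568, 0.1111, 0.041], [0.6084, 0.1545, 0.0543]]
0.065 64 [[0.5527, 0.0952, 0.0659], [0.5576, 0.1139, 0.0721], [0.5829, 0.1343, 0.0776]]
0.077 88 [[0.5548, 0.0957, 0.0779], [0.5652, 0.1142, 0.0806], [0.5809, 0.1334, 0.0844]]
0.14 5 [[0.6091, 0.1031, 0.1537], [0.6118, 0.1055, 0.1587], [0.6131, 0.1087, 0.1599]]
0.16 9 [[0.6081, 0.102, 0.1606], [0.6112, 0.1027, 0.1705], [0.6152, 0.1118, 0.1791]]
0.18 6 [[0.6063, 0.1008, 0.1808], [0.6106, 0.1016, 0.1881], [0.6185, 0.1104, 0.1926]]
```

View pics/b2.png

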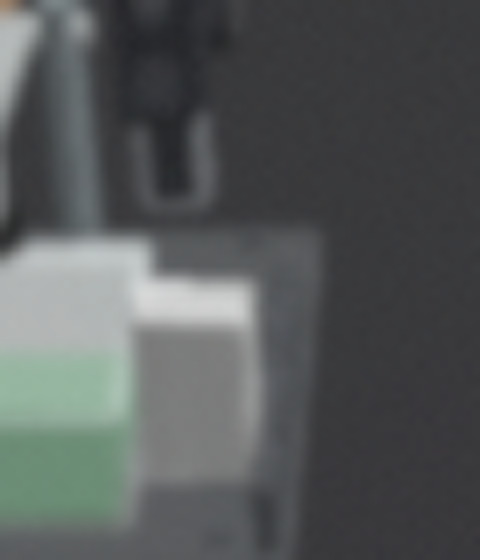

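{"method": "jog_arm", "body": {"jaw": [0,0,0,0,0,0,0,0], "linear": [[0.0005,-0.0036,0],[0.0005,-0.0036,0.015],[0.0005,-0.0036,0.03],[0.0005,-0.0036,0.045],[0.0005,-0.0036,0.06],[0.0005,-0.0036,0.075],[0.0005,-0.0036,0.085],[0.0005,-0.0036,0.093]], "delta_rot": [[0,0,-0.1],[0,0,-0.1],[0,0,-0.1],[0,0,-0.1],[0,0,-0.1],[0,0,-0.1],[0,0,-0.1],[0,0,-0.1]]}}

```text
clock: 2.87
eef_pos: [0.5701, 0.1149, 0.0668]
tool_rot: [1.0, 0.028, -0.0, -0.0]
ft_force: [0.8, 0.2, -0.4]
grip_width: 0.0855
```

```bash
python3 go.py .569 .1138 .065 3.2; python3 - <<'E'
from h import *
shot('c')
p=np.load('c_side.npz')['p']
a=p[150:250,190:290,::-1];cv2.imwrite('pics/c2.png',cv2.resize(a,None,fx=6,fy=6,interpolation=2))
E
```

```text
t 2.87 pos [0.5701 0.1149 0.0668] yaw 3.25 tilt [-0.01  0.  ] F [ 0.8  0.2 -0.4] w 0.0855 q [ 0.2   0.53 -0.05  0.98  0.    1.71]
lin [-0.0011  0.001   0.0018] rotz 0.05
```

View pics/c2.png

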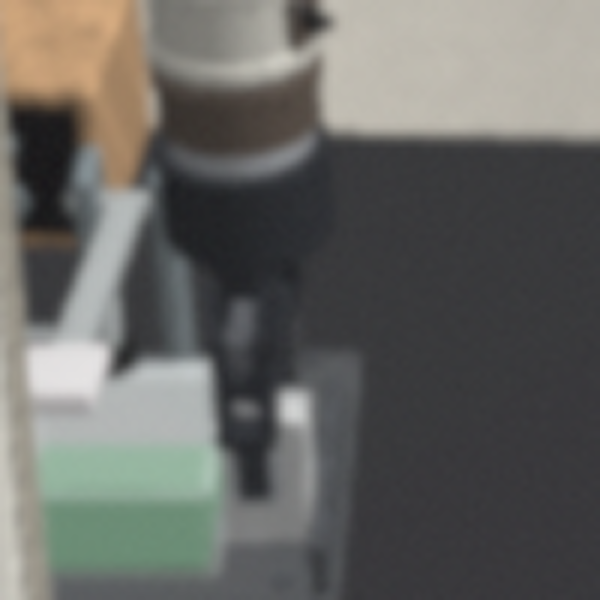

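{"method": "jog_arm", "body": {"jaw": [0.3,0.6,0.9,1,1,1,1,1], "linear": [[0,0,0],[0,0,0],[0,0,0],[0,0,0],[0,0,0],[0,0,0],[0,0,0],[0,0,0]], "delta_rot": [[0,0,0],[0,0,0],[0,0,0],[0,0,0],[0,0,0],[0,0,0],[0,0,0],[0,0,0]]}}

```text
clock: 3.63
eef_pos: [0.5706, 0.115, 0.068]
tool_rot: [1.0, 0.028, 0.001, -0.0]
ft_force: [-0.7, -0.4, 4.0]
grip_width: 0.0232
```

```bash
python3 go.py .569 .1138 .2 3.2
```

```text
t 3.63 pos [0.5706 0.115  0.068 ] yaw 3.26 tilt [0.07 0.02] F [-0.7 -0.4  4. ] w 0.0232 q [ 0.2   0.53 -0.05  0.98  0.    1.71]
lin [-0.0015  0.0011 -0.132 ] rotz 0.06
```

{"method": "jog_arm", "body": {"jaw": [1,1,1,1,1,1,1,1], "linear": [[0,0,-0.006],[0,0,-0.015],[0,0,-0.03],[0,0,-0.05],[0,0,-0.075],[0,0,-0.1],[0,0,-0.125],[0,0,-0.14]], "delta_rot": [[0,0,0],[0,0,0],[0,0,0],[0,0,0],[0,0,0],[0,0,0],[0,0,0],[0,0,0]]}}

```text
clock: 4.3
eef_pos: [0.5709, 0.115, 0.2106]
tool_rot: [1.0, 0.028, 0.002, -0.0]
ft_force: [0.7, 0.1, -2.0]
grip_width: 0.0231
```

```bash
python3 go.py .5308 -.3297 .2 -4.7;python3 - <<'E'
from h import *
shot('d')
a=np.load('d_side.npz')['p'][60:270,180:320,::-1]
cv2.imwrite('pics/d.png',cv2.resize(a,None,fx=3,fy=2.8))
E
```

```text
t 4.3 pos [0.5709 0.115  0.2106] yaw 3.26 tilt [0.19 0.04] F [ 0.7  0.1 -2. ] w 0.0231 q [ 0.2   0.42  0.16  1.31 -0.    1.71]
lin [-0.0653  0.4417  0.0102] rotz 7.96
```

View pics/d.png

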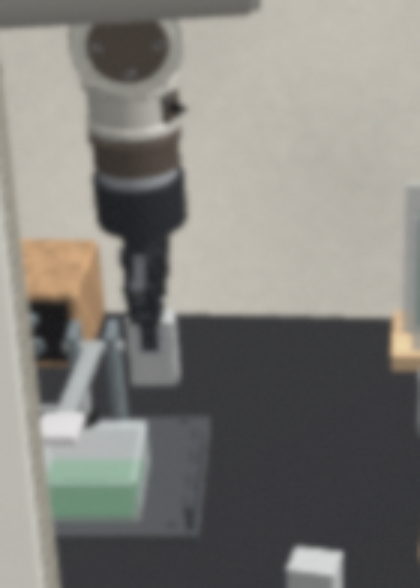

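{"method": "jog_arm", "body": {"jaw": [1,1,1,1,1,1,1,1], "linear": [[-0.003,0.02,0],[-0.008,0.055,0],[-0.0135,0.092,0],[-0.019,0.129,0],[-0.0245,0.166,0],[-0.03,0.203,0],[-0.0355,0.24,0],[-0.041,0.277,0]], "delta_rot": [[0,0,0.5],[0,0,1],[0,0,2],[0,0,3],[0,0,4],[0,0,5],[0,0,6],[0,0,7]]}}

```text
clock: 5.07
eef_pos: [0.5435, -0.1654, 0.2056]
tool_rot: [0.999, -0.033, -0.001, -0.0]
ft_force: [0.2, -0.3, -1.8]
grip_width: 0.0233
```

```bash
python3 go.py .5308 -.3297 .2 -4.7
```

```text
t 5.07 pos [ 0.5435 -0.1654  0.2056] yaw -3.78 tilt [-0.17  0.05] F [ 0.2 -0.3 -1.8] w 0.0233 q [-0.3   0.4   0.11  1.29  0.    1.34]
lin [-0.0018  0.1648  0.0055] rotz 0.92
```

{"method": "jog_arm", "body": {"jaw": [1,1,1,1,1,1,1,1], "linear": [[0,0.035,0],[-0.001,0.07,0],[-0.001,0.105,0],[-0.002,0.135,0],[-0.002,0.155,0.02],[-0.002,0.165,0.04],[-0.002,0.165,0.065],[-0.002,0.165,0.065]], "delta_rot": [[0,0,0.5],[0,0,0.9],[0,0,0.9],[0,0,0.9],[0,0,0.9],[0,0,0.9],[0,0,0.9],[0,0,0.9]]}}

```text
clock: 5.73
eef_pos: [0.5278, -0.3271, 0.1347]
tool_rot: [0.999, -0.041, -0.006, -0.003]
ft_force: [-1.4, 1.5, -3.5]
grip_width: 0.0231
```

```bash
python3 go.py .5308 -.3297 .14 -4.7;python3 - <<'E'
from h import *
shot('e')
a=np.load('e_side.npz')['p'][180:280,310:430,::-1]
cv2.imwrite('pics/e.png',cv2.resize(a,None,fx=6,fy=6,interpolation=2))
D=np.load('e_side.npz');d=D['d'];C=cloud('side',d);H=C[...,2]
r=(C[...,0]>.48)&(C[...,0]<.57)&(C[...,1]>-.38)&(C[...,1]<-.28)
for lo in np.arange(.06,.17,.01):
    m=r&(H>lo)&(H<lo+.01);X=C[m]
    if m.sum()>4:print(round(lo,2),m.sum(),np.round(np.percentile(X,[3,50,97],axis=0),4).tolist())
E
```

```text
t 5.73 pos [ 0.5278 -0.3271  0.1347] yaw -4.75 tilt [-0.65  0.41] F [-1.4  1.5 -3.5] w 0.0231 q [-0.55  0.55  0.17  1.2   0.    1.1 ]
lin [ 0.0031  0.0023 -0.0054] rotz -0.05
0.07 8 [[0.5126, -0.3397, 0.0765], [0.5154, -0.3314, 0.0782], [0.5206, -0.3083, 0.0797]]
0.08 55 [[0.511, -0.345, 0.0803], [0.5148, -0.3249, 0.0845], [0.5194, -0.307, 0.0895]]
0.09 51 [[0.511, -0.3442, 0.0904], [0.5157, -0.3256, 0.0945], [0.5318, -0.3062, 0.0992]]
0.1 53 [[0.5093, -0.3447, 0.1005], [0.5147, -0.3226, 0.105], [0.5194, -0.3073, 0.1098]]
0.11 44 [[0.5076, -0.3441, 0.1109], [0.5148, -0.3181, 0.1157], [0.5328, -0.3062, 0.1198]]
0.12 45 [[0.5018, -0.3446, 0.1205], [0.5125, -0.3214, 0.1258], [0.5179, -0.3073, 0.1294]]
0.13 55 [[0.5, -0.3439, 0.1302], [0.5113, -0.3253, 0.1352], [0.5204, -0.3066, 0.1393]]
0.14 65 [[0.5007, -0.345, 0.1401], [0.5164, -0.3168, 0.145], [0.5376, -0.3073, 0.1491]]
0.15 6 [[0.501, -0.3225, 0.15], [0.5194, -0.3177, 0.151], [0.544, -0.3091, 0.1579]]
0.16 24 [[0.4813, -0.3334, 0.1629], [0.4875, -0.3193, 0.1669], [0.5141, -0.3123, 0.1697]]
0.17 24 [[0.48, -0.3322, 0.1702], [0.487, -0.3198, 0.1726], [0.5115, -0.3122, 0.1792]]
```

View pics/e.png

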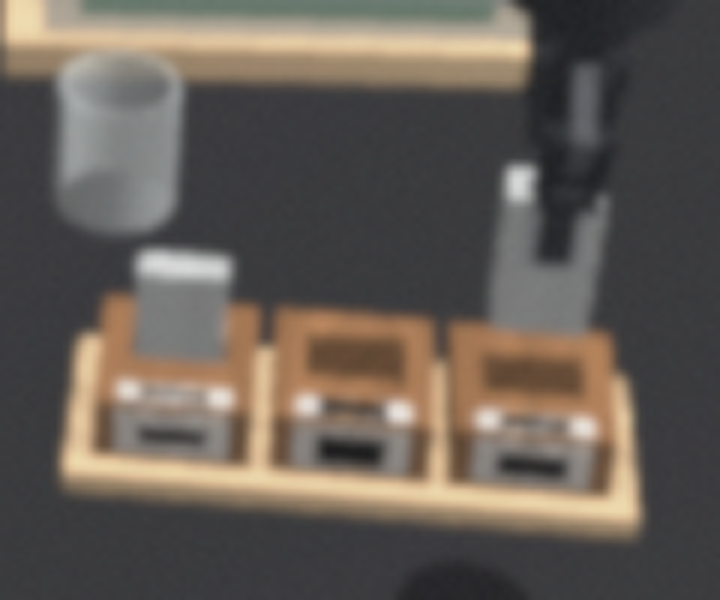

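{"method": "jog_arm", "body": {"jaw": [1,1,1,1,1,1,1,1], "linear": [[0.003,0.003,0],[0.003,0.003,0.005],[0.003,0.003,0.01],[0.003,0.003,0.014],[0.003,0.003,0.014],[0.003,0.003,0.014],[0.003,0.003,0.014],[0.003,0.003,0.014]], "delta_rot": [[0,0,0],[0,0,0],[0,0,0],[0,0,0],[0,0,0],[0,0,0],[0,0,0],[0,0,0]]}}

```text
clock: 6.5
eef_pos: [0.5351, -0.3318, 0.1286]
tool_rot: [0.999, -0.04, 0.0, 0.0]
ft_force: [0.5, 0.3, -2.5]
grip_width: 0.0229
```

```bash
python3 go.py .531 -.3305 .12 -4.7;python3 - <<'E'
from h import *
shot('f')
a=np.load('f_side.npz')['p'][190:270,340:430,::-1]
cv2.imwrite('pics/f.png',cv2.resize(a,None,fx=7,fy=7,interpolation=2))
D=np.load('f_side.npz');d=D['d'];C=cloud('side',d);H=C[...,2]
r=(C[...,0]>.51)&(C[...,0]<.525)&(C[...,1]>-.38)&(C[...,1]<-.28)&(H>.07)&(H<.12)
X=C[r];print(r.sum(),np.percentile(X,[2,50,98],axis=0))
print(cv2.minAreaRect((X[:,1:]*1000).astype(np.float32)))
# yaw of front face
A=np.polyfit(X[:,1],X[:,0],1);print('face slope deg',np.degrees(np.arctan(A[0])),'x at centre',np.polyval(A,X[:,1].mean()))
print(bot.get_obs()['eef_pos'])
E
```

```text
t 6.5 pos [ 0.5351 -0.3318  0.1286] yaw -4.64 tilt [ 0.02 -0.01] F [ 0.5  0.3 -2.5] w 0.0229 q [-0.55  0.57  0.18  1.18 -0.    1.1 ]
lin [-0.0042 -0.0009  0.0086] rotz 0.06
181 [[ 0.51384113 -0.34967087  0.07310373]
 [ 0.52198129 -0.33303229  0.09469279]
 [ 0.52468834 -0.31131055  0.11900707]]
((-330.5462646484375, 95.36943054199219), (39.776649475097656, 49.17966079711914), 1.3928217887878418)
face slope deg 2.1970809618040814 x at centre 0.5214173473591589
[ 0.53509828 -0.33180865  0.12861007]
```

View pics/f.png

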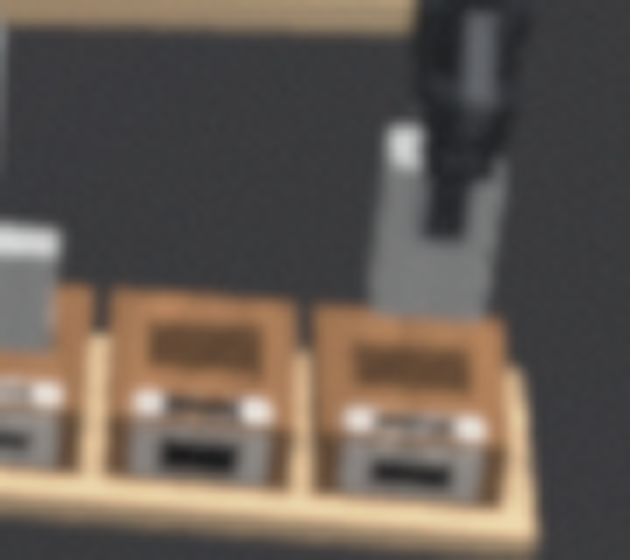

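{"method": "jog_arm", "body": {"jaw": [1,1,1,1,1,1,1,1], "linear": [[-0.004,-0.0009,0],[-0.004,-0.0009,0.008],[-0.004,-0.0009,0.016],[-0.004,-0.0009,0.022],[-0.004,-0.0009,0.025],[-0.004,-0.0009,0.029],[-0.004,-0.0009,0.032],[-0.004,-0.0009,0.034]], "delta_rot": [[0,0,0],[0,0,0],[0,0,0],[0,0,0],[0,0,0],[0,0,0],[0,0,0],[0,0,0]]}}

```text
clock: 7.27
eef_pos: [0.5317, -0.3309, 0.0967]
tool_rot: [0.999, -0.04, 0.001, 0.001]
ft_force: [-0.2, 0.8, -2.0]
grip_width: 0.0233
```

```bash
python3 go.py .5312 -.3306 .075 -4.7;python3 - <<'E'
from h import *
p,d=bot.camera('side')
a=p[190:270,340:430,::-1]
cv2.imwrite('pics/g.png',cv2.resize(a,None,fx=7,fy=7,interpolation=2))
E
```

```text
t 7.27 pos [ 0.5317 -0.3309  0.0967] yaw -4.64 tilt [ 0.15 -0.1 ] F [-0.2  0.8 -2. ] w 0.0233 q [-0.56  0.58  0.12  1.1  -0.    1.1 ]
lin [-0.0006 -0.0003  0.0217] rotz 0.06
```

View pics/g.png

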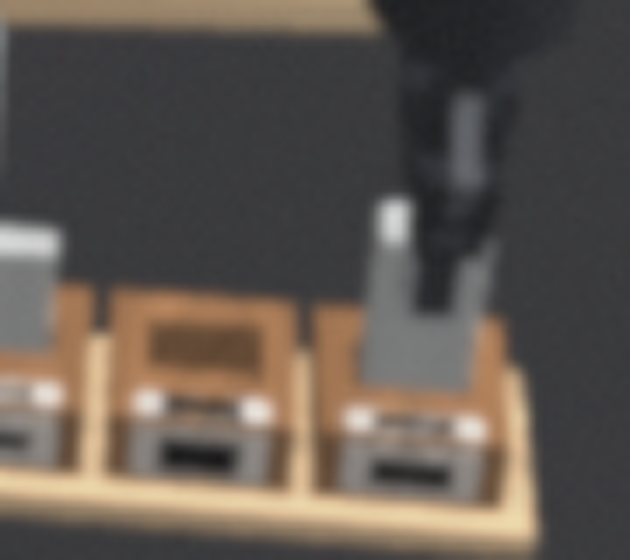

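```bash
python3 - <<'E'
from h import *
np.set_printoptions(linewidth=250)
p0=np.load('f_side.npz')['p'].astype(int); p,d=bot.camera('side'); np.savez('g_side.npz',p=p,d=d); p=p.astype(int)
for v in (240,242,244): print(v,'pocket R',p0[v,386:412,0])
for v in (238,241,243,244,246): print(v,'block B-R',(p[v,386:412,2]-p[v,386:412,0]))
print(bot.get_obs()['eef_pos'])
for y in(-.3082,-.3512):
  print(proj('side',[.518,y,.044]))
C=cloud('side',d);H=C[...,2]
r=(C[...,0]>.5)&(C[...,0]<.524)&(C[...,1]>-.38)&(C[...,1]<-.28)&(H>.055)&(H<.08)
X=C[r];print(np.percentile(X,[2,50,98],axis=0))
E
```

```text
240 pocket R [157 162 160 152 133 115 109 111 110 110 108 108 109 113 117 119 122 121 121 127 140 160 173 179 172 150]
242 pocket R [158 162 162 155 135 112 101  97  96  96  97  98  99 100 101 100 100 100 101 105 121 150 171 178 175 164]
244 pocket R [158 163 162 158 144 127 116 115 115 116 115 112 110 108 106 106 106 106 105 106 119 147 169 177 178 184]
238 block B-R [-75 -79 -79 -77 -65 -39 -13   0   0   1   0   1   1   1   1   1   1   1   1   1  -6 -28 -60 -80 -80 -65]
241 block B-R [-76 -78 -78 -72 -53 -23  -5  -1   2   1   1   1   1   1   0   1   1   1   0  -1 -10 -36 -68 -84 -83 -71]
243 block B-R [-76 -79 -79 -74 -56 -27  -8  -2  -2  -1  -1  -1  -1  -1   0   0   0   0   1  -2 -16 -42 -72 -85 -85 -78]
244 block B-R [-75 -79 -79 -75 -62 -38 -23 -17 -16 -15 -14 -11  -9  -8  -7  -6  -5  -3  -2  -6 -21 -48 -74 -85 -86 -80]
246 block B-R [-75 -79 -79 -77 -75 -72 -70 -70 -71 -71 -69 -64 -58 -58 -58 -58 -58 -56 -52 -53 -57 -71 -82 -86 -85 -81]
[ 0.53117122 -0.33055525  0.09441063]
(np.float64(390.8197052809171), np.float64(244.07428975297412))
(np.float64(407.3531100897558), np.float64(244.5698761377273))
[[ 0.51369887 -0.34855197  0.05541762]
 [ 0.51840214 -0.32905863  0.06667627]
 [ 0.52327709 -0.31021666  0.07916656]]
```

{"method": "jog_arm", "body": {"jaw": [1,1,1,1,1,1,1,1], "linear": [[0,0,0.002],[0,0,0.004],[0,0,0.006],[0,0,0.008],[0,0,0.01],[0,0,0.012],[0,0,0.014],[0,0,0.016]], "delta_rot": [[0,0,0],[0,0,0],[0,0,0],[0,0,0],[0,0,0],[0,0,0],[0,0,0],[0,0,0]]}}

```text
clock: 8.03
eef_pos: [0.5311, -0.3305, 0.0781]
tool_rot: [0.999, -0.04, 0.0, -0.0]
ft_force: [1.3, -0.3, -1.8]
grip_width: 0.0231
```

```bash
python3 go.py .5312 -.3306 .075 -4.7
```

```text
t 8.03 pos [ 0.5311 -0.3305  0.0781] yaw -4.64 tilt [0.01 0.  ] F [ 1.3 -0.3 -1.8] w 0.0231 q [-0.56  0.6   0.1   1.07  0.    1.1 ]
lin [0.0001 0.0001 0.0031] rotz 0.06
```

Nearly down, no contact force yet. A few more millimetres, gently.

{"method": "jog_arm", "body": {"jaw": [1,1,1,1,1,1,1,1], "linear": [[0,0,0.0005],[0,0,0.001],[0,0,0.0015],[0,0,0.002],[0,0,0.0025],[0,0,0.003],[0,0,0.0035],[0,0,0.0035]], "delta_rot": [[0,0,0],[0,0,0],[0,0,0],[0,0,0],[0,0,0],[0,0,0],[0,0,0],[0,0,0]]}}

```text
clock: 8.7
eef_pos: [0.5311, -0.3305, 0.075]
tool_rot: [0.999, -0.04, 0.0, 0.0]
ft_force: [0.4, 0.1, 0.2]
grip_width: 0.0231
```

```bash
python3 go.py .5312 -.3306 .075 -4.7
```

```text
t 8.7 pos [ 0.5311 -0.3305  0.075 ] yaw -4.64 tilt [ 0.01 -0.01] F [0.4 0.1 0.2] w 0.0231 q [-0.56  0.6   0.09  1.06 -0.    1.1 ]
lin [0.0001 0.     0.    ] rotz 0.06
```

{"method": "jog_arm", "body": {"jaw": [1,1,1,1,0.5,0.5,0.5,0.5], "linear": [[0,0,0.0005],[0,0,0.001],[0,0,0.001],[0,0,0.001],[0,0,0],[0,0,0],[0,0,0],[0,0,0]], "delta_rot": [[0,0,0],[0,0,0],[0,0,0],[0,0,0],[0,0,0],[0,0,0],[0,0,0],[0,0,0]]}}

```text
clock: 9.37
eef_pos: [0.5309, -0.3305, 0.0746]
tool_rot: [0.999, -0.041, -0.0, -0.0]
ft_force: [-0.1, 0.0, 0.1]
grip_width: 0.0425
```

```bash
python3 go.py .5312 -.3306 .16 -4.7; python3 - <<'E'
from h import *
p,d=bot.camera('side')
a=p[190:270,340:430,::-1]
cv2.imwrite('pics/i.png',cv2.resize(a,None,fx=7,fy=7,interpolation=2))
E
```

```text
t 9.37 pos [ 0.5309 -0.3305  0.0746] yaw -4.64 tilt [-0.02  0.01] F [-0.1  0.   0.1] w 0.0425 q [-0.56  0.6   0.09  1.06 -0.    1.1 ]
lin [ 0.0003  0.0001 -0.0854] rotz 0.06
```

View pics/i.png

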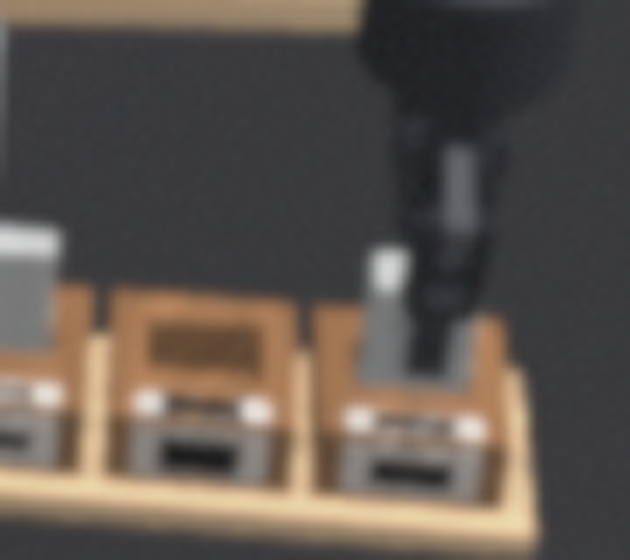

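{"method": "jog_arm", "body": {"jaw": [0.4,0.4,0.4,0.4,0.4,0.5,0.7,1], "linear": [[0,0,0],[0,0,-0.01],[0,0,-0.03],[0,0,-0.055],[0,0,-0.085],[0,0,-0.115],[0,0,-0.14],[0,0,-0.15]], "delta_rot": [[0,0,0],[0,0,0],[0,0,0],[0,0,0],[0,0,0],[0,0,0],[0,0,0],[0,0,0]]}}

```text
clock: 10.08
eef_pos: [0.5326, -0.3315, 0.2304]
tool_rot: [0.999, -0.04, 0.003, 0.002]
ft_force: [0.6, -0.2, 0.3]
grip_width: 0.0194
```

```bash
python3 go.py .475 .182 .25 3.2; python3 - <<'E'
from h import *
shot('j')
D=np.load('j_side.npz');p=D['p'];d=D['d']
C=cloud('side',d);H=C[...,2]
for n,(x,y) in dict(mid=(.531,-.33),thin=(.543,-.174)).items():
    r=(abs(C[...,0]-x)<.03)&(abs(C[...,1]-y)<.03)&(H>.055)&(H<.13)
    X=C[r];T=X[X[:,2]>np.percentile(X[:,2],97)-.012]
    print(n,'top',np.percentile(X[:,2],[50,90,98]),np.percentile(X[:,:2],[3,50,97],axis=0).tolist())
a=p[190:270,310:430,::-1]
cv2.imwrite('pics/j.png',cv2.resize(a,None,fx=6,fy=6,interpolation=2))
E
```

```text
t 10.08 pos [ 0.5326 -0.3315  0.2304] yaw -4.64 tilt [ 0.39 -0.25] F [ 0.6 -0.2  0.3] w 0.0194 q [-0.56  0.5   0.34  1.4  -0.    1.1 ]
lin [-0.0988 -0.5071 -0.0222] rotz -7.84
mid top [0.07964987 0.08826865 0.09015643] [[0.5151162150572971, -0.34819170598105703], [0.5203699005053822, -0.32887632783096554], [0.5391526757799695, -0.3101437589279047]]
thin top [0.07725416 0.08776184 0.08884239] [[0.5326218239248504, -0.1920999267792943], [0.537568381539499, -0.17400154063060647], [0.5504048175130022, -0.15533329085374878]]
```

View pics/j.png

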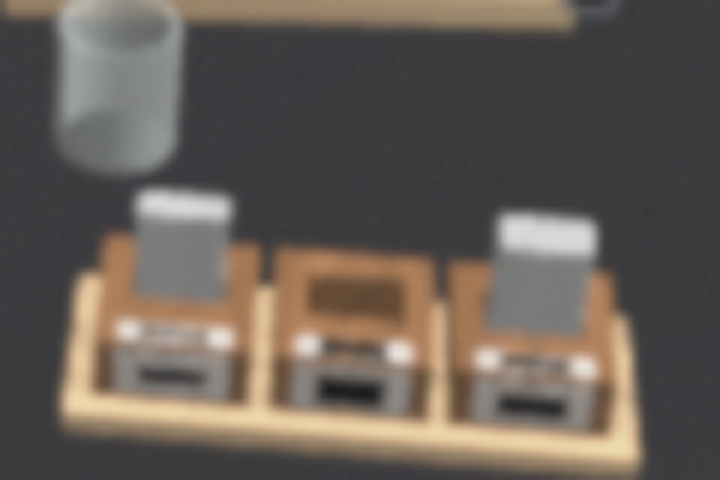

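{"method": "jog_arm", "body": {"jaw": [1,1,1,1,1,1,1,1], "linear": [[-0.004,-0.02,-0.005],[-0.01,-0.055,-0.01],[-0.018,-0.092,-0.015],[-0.026,-0.129,-0.02],[-0.034,-0.166,-0.02],[-0.042,-0.203,-0.02],[-0.05,-0.24,-0.02],[-0.057,-0.277,-0.02]], "delta_rot": [[0,0,0],[0,0,-1],[0,0,-2],[0,0,-3],[0,0,-4],[0,0,-5],[0,0,-6],[0,0,-7]]}}

```text
clock: 10.85
eef_pos: [0.4947, -0.048, 0.2425]
tool_rot: [1.0, 0.021, -0.002, -0.0]
ft_force: [0.3, 0.7, 0.2]
grip_width: 0.0003
```

```bash
python3 go.py .471 .1813 .25 3.2
```

```text
t 10.85 pos [ 0.4947 -0.048   0.2425] yaw 2.39 tilt [-0.23  0.03] F [0.3 0.7 0.2] w 0.0003 q [-0.1   0.24 -0.01  1.32  0.    1.43]
lin [-0.0142 -0.2301 -0.0073] rotz -0.81
```

{"method": "jog_arm", "body": {"jaw": [1,1,1,1,1,1,1,1], "linear": [[-0.002,-0.036,-0.001],[-0.005,-0.073,-0.002],[-0.007,-0.11,-0.003],[-0.01,-0.147,-0.003],[-0.012,-0.184,-0.003],[-0.014,-0.212,-0.003],[-0.014,-0.23,-0.003],[-0.014,-0.23,-0.003]], "delta_rot": [[0,0,-0.8],[0,0,-0.8],[0,0,-0.8],[0,0,-0.8],[0,0,-0.8],[0,0,-0.8],[0,0,-0.8],[0,0,-0.8]]}}

```text
clock: 11.52
eef_pos: [0.4717, 0.1825, 0.2453]
tool_rot: [1.0, 0.03, -0.002, 0.0]
ft_force: [1.1, -0.5, 0.3]
grip_width: -0.0002
```

{"method": "jog_arm", "body": {"jaw": [1,1,1,1,1,1,1,1], "linear": [[0,0,0],[0,0,0],[0,0,0],[0,0,0.005],[0,0,0.01],[0,0,0.02],[0,0,0.02],[0,0,0.02]], "delta_rot": [[0,0,0],[0,0,0],[0,0,0],[0,0,0],[0,0,0],[0,0,0],[0,0,0],[0,0,0]]}}

```text
clock: 12.18
eef_pos: [0.4725, 0.1788, 0.2267]
tool_rot: [1.0, 0.027, -0.001, 0.0]
ft_force: [0.2, 1.3, 0.2]
grip_width: 0.0001
```

```bash
python3 go.py .471 .1813 .195 3.2; python3 - <<'E'
from h import *
shot('k')
a=np.load('k_side.npz')['p'][100:270,150:300,::-1]
cv2.imwrite('pics/k.png',cv2.resize(a,None,fx=3.5,fy=3.5,interpolation=2))
E
```

```text
t 12.18 pos [0.4725 0.1788 0.2267] yaw 3.13 tilt [-0.13 -0.05] F [0.2 1.3 0.2] w 0.0001 q [ 0.36  0.26 -0.02  1.29 -0.    1.88]
lin [-0.0013 -0.0026  0.0317] rotz -0.07
```

View pics/k.png

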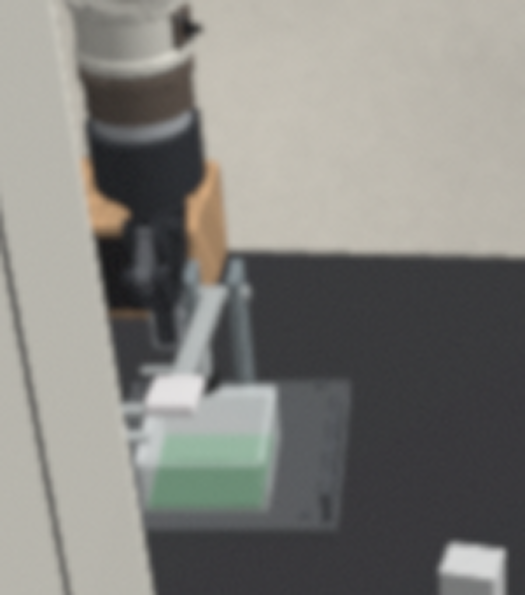

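{"method": "jog_arm", "body": {"jaw": [1,1,1,1,1,1,1,1], "linear": [[-0.001,-0.0025,0.006],[-0.001,-0.0025,0.012],[-0.001,-0.0025,0.018],[-0.001,-0.0025,0.024],[-0.001,-0.0025,0.028],[-0.001,-0.0025,0.032],[-0.001,-0.0025,0.034],[-0.001,-0.0025,0.034]], "delta_rot": [[0,0,0],[0,0,0],[0,0,0],[0,0,0],[0,0,0],[0,0,0],[0,0,0],[0,0,0]]}}

```text
clock: 12.95
eef_pos: [0.4717, 0.1817, 0.1932]
tool_rot: [1.0, 0.028, -0.001, 0.0]
ft_force: [-0.2, 0.9, -0.4]
grip_width: -0.0003
```

```bash
python3 go.py .471 .1813 .189 3.2; python3 - <<'E'
from h import *
p,d=bot.camera('side')
cv2.imwrite('pics/l.png',cv2.resize(p[150:250,150:250,::-1],None,fx=6,fy=6,interpolation=2))
E
```

```text
t 12.95 pos [0.4717 0.1817 0.1932] yaw 3.16 tilt [-0.06 -0.02] F [-0.2  0.9 -0.4] w -0.0003 q [ 0.37  0.28 -0.08  1.2  -0.    1.88]
lin [-0.0008  0.0004  0.0042] rotz -0.04
```

View pics/l.png

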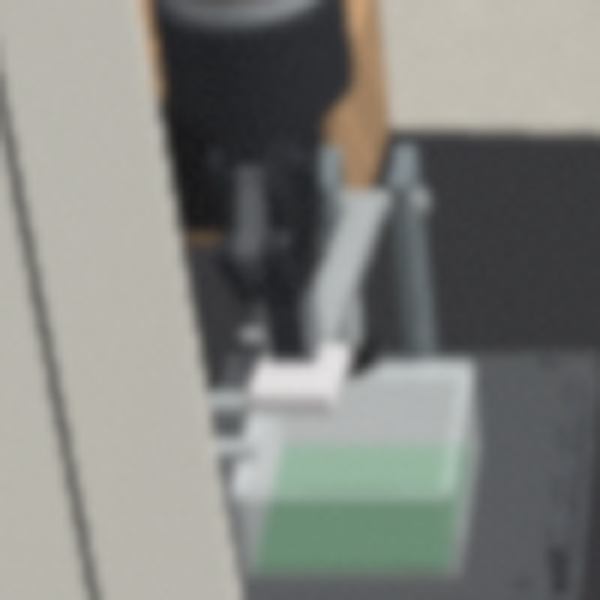

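{"method": "jog_arm", "body": {"jaw": [1,1,1,1,1,1,1,1], "linear": [[-0.0005,0,0.003],[-0.0005,0,0.006],[-0.0005,0,0.01],[-0.0005,0,0.015],[-0.0005,0,0.02],[-0.0005,0,0.025],[-0.0005,0,0.03],[-0.0005,0,0.03]], "delta_rot": [[0,0,0],[0,0,0],[0,0,0],[0,0,0],[0,0,0],[0,0,0],[0,0,0],[0,0,0]]}}

```text
clock: 13.67
eef_pos: [0.471, 0.1819, 0.1631]
tool_rot: [1.0, 0.028, -0.001, -0.0]
ft_force: [-3.2, 0.3, 6.4]
grip_width: 0.0002
```

```bash
python3 go.py .471 .1813 .135 3.2; python3 - <<'E'
from h import *
p,d=bot.camera('side')
cv2.imwrite('pics/m.png',cv2.resize(p[150:250,150:250,::-1],None,fx=6,fy=6,interpolation=2))
E
```

```text
t 13.67 pos [0.471  0.1819 0.1631] yaw 3.17 tilt [-0.07  0.01] F [-3.2  0.3  6.4] w 0.0002 q [ 0.37  0.3  -0.14  1.13  0.    1.88]
lin [0.     0.0006 0.0281] rotz -0.03
```

View pics/m.png

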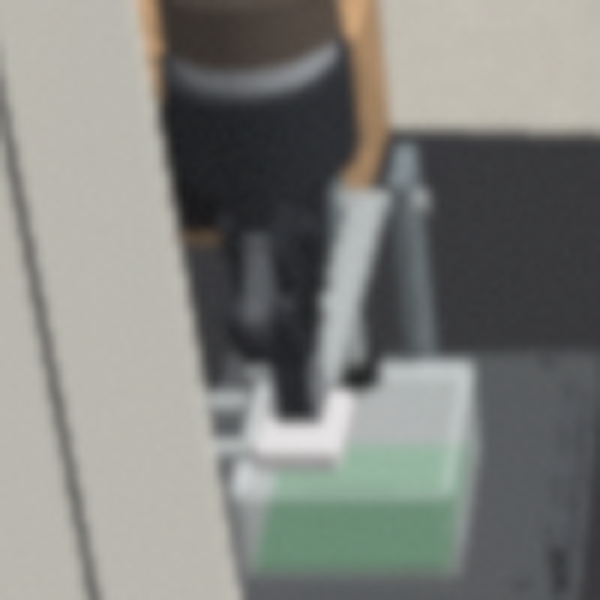

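{"method": "jog_arm", "body": {"jaw": [1,1,1,1,1,1,1,1], "linear": [[0,0,0.004],[0,0,0.009],[0,0,0.014],[0,0,0.019],[0,0,0.024],[0,0,0.028],[0,0,0.031],[0,0,0.031]], "delta_rot": [[0,0,0],[0,0,0],[0,0,0],[0,0,0],[0,0,0],[0,0,0],[0,0,0],[0,0,0]]}}

```text
clock: 14.38
eef_pos: [0.4704, 0.182, 0.1328]
tool_rot: [1.0, 0.028, -0.001, -0.0]
ft_force: [-4.8, 0.3, 10.1]
grip_width: -0.0004
```

{"method": "jog_arm", "body": {"jaw": [1,1,1,1,1,1,1,1], "linear": [[0,0,0.001],[0,0,0.002],[0,0,0.003],[0,0,0.003],[0,0,0.003],[0,0,0.003],[0,0,0.003],[0,0,0.003]], "delta_rot": [[0,0,0],[0,0,0],[0,0,0],[0,0,0],[0,0,0],[0,0,0],[0,0,0],[0,0,0]]}}

```text
clock: 15.05
eef_pos: [0.4705, 0.182, 0.1305]
tool_rot: [1.0, 0.028, -0.001, -0.0]
ft_force: [-6.2, -0.5, 10.5]
grip_width: 0.0004
```

```bash
python3 go.py .471 .1813 .128 3.2; python3 - <<'E'
from h import *
shot('n')
D=np.load('n_side.npz');p=D['p']; C=cloud('side',D['d']);H=C[...,2]
cv2.imwrite('pics/n.png',cv2.resize(p[150:250,150:250,::-1],None,fx=6,fy=6,interpolation=2))
# white handle pad points in expected area
hsv=cv2.cvtColor(p,cv2.COLOR_RGB2HSV)
r=(hsv[...,1]<30)&(hsv[...,2]>190)&(C[...,0]>.43)&(C[...,0]<.51)&(abs(C[...,1]-.18)<.03)&(H>.08)&(H<.2)
X=C[r];print('handle pts',r.sum(),np.percentile(X,[3,50,97],axis=0).round(4).tolist())
A=np.c_[X[:,0]-.4692,np.ones(len(X))];print('plane z=',np.linalg.lstsq(A,X[:,2],rcond=None)[0])
hinge=np.array([.57885,.18736])+.1*np.array([np.cos(.0559),np.sin(.0559)])
s=np.hypot(*(X[:,:2]-hinge).T); ph=np.arctan2(X[:,2]-.12,s)-.008/.21; print('lever q est',.2-np.percentile(ph,[25,50,75]))
E
```

```text
t 15.05 pos [0.4705 0.182  0.1305] yaw 3.18 tilt [-0.08  0.04] F [-6.2 -0.5 10.5] w 0.0004 q [ 0.37  0.33 -0.19  1.05  0.    1.88]
lin [0.0005 0.0007 0.0025] rotz -0.02
handle pts 115 [[0.4442, 0.1627, 0.1063], [0.4582, 0.1726, 0.1113], [0.4904, 0.1961, 0.1144]]
plane z= [0.0355753  0.11128488]
lever q est [0.28413847 0.27848982 0.27283275]
```

View pics/n.png

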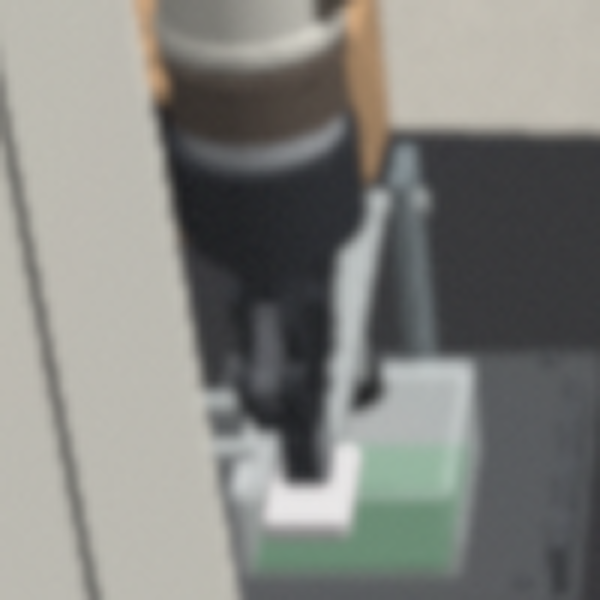

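View pics/n_top.png

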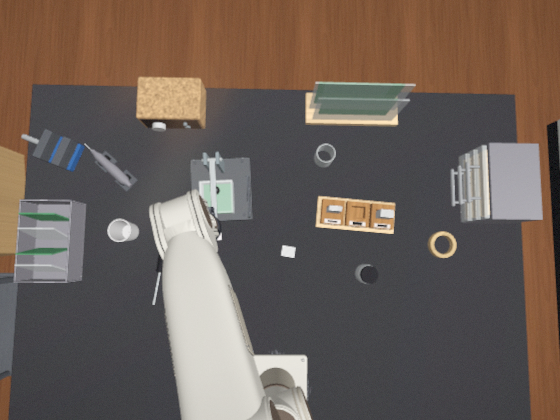

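{"method": "jog_arm", "body": {"jaw": [1,1,1,1,1,1,1,1], "linear": [[0,0,0.0005],[0,0,0.001],[0,0,0.001],[0,0,0.001],[0,0,0.001],[0,0,0.001],[0,0,0.001],[0,0,0.001]], "delta_rot": [[0,0,0],[0,0,0],[0,0,0],[0,0,0],[0,0,0],[0,0,0],[0,0,0],[0,0,0]]}}

```text
clock: 15.82
eef_pos: [0.4705, 0.182, 0.1295]
tool_rot: [1.0, 0.028, -0.001, -0.0]
ft_force: [-6.0, 0.1, 10.0]
grip_width: 0.0003
```

```bash
python3 go.py .471 .1813 .128 3.2; python3 - <<'E'
from h import *
shot('o')
D=np.load('o_side.npz');p=D['p']; C=cloud('side',D['d']);H=C[...,2]
hsv=cv2.cvtColor(p,cv2.COLOR_RGB2HSV)
r=(hsv[...,1]<30)&(hsv[...,2]>190)&(C[...,0]>.43)&(C[...,0]<.51)&(abs(C[...,1]-.18)<.03)&(H>.08)&(H<.2)
X=C[r];print('handle',np.percentile(X,[3,50,97],axis=0).round(4).tolist())
hinge=np.array([.57885,.18736])+.1*np.array([np.cos(.0559),np.sin(.0559)])
s=np.hypot(*(X[:,:2]-hinge).T); ph=np.arctan2(X[:,2]-.12,s)-.008/.21; print('q',.2-np.percentile(ph,[25,50,75]))
m=(C[...,1]>.19)&(C[...,1]<.26)&(C[...,0]>.5)&(C[...,0]<.55)&(H>.07)&(H<.16)
v,u=np.where(m);print('pix',u.min(),u.max(),v.min(),v.max())
x=.57885+np.cos(.0559)*(-.0597)-np.sin(.0559)*.034; y=.18736+np.sin(.0559)*(-.0597)+np.cos(.0559)*.034
print('gauge_mid exp',x,y,proj('side',[x,y,.1056]))
cv2.imwrite('pics/o.png',cv2.resize(p[195:250,175:230,::-1],None,fx=10,fy=10,interpolation=2))
E
```

```text
t 15.82 pos [0.4705 0.182  0.1295] yaw 3.18 tilt [-0.08  0.04] F [-6.   0.1 10. ] w 0.0003 q [ 0.37  0.33 -0.19  1.05  0.    1.88]
lin [0.0004 0.0007 0.0015] rotz -0.02
handle [[0.4439, 0.1625, 0.1058], [0.4575, 0.1733, 0.1098], [0.4899, 0.1961, 0.1131]]
q [0.29002317 0.28469314 0.27890079]
pix 184 192 215 226
gauge_mid exp 0.5173436409729982 0.21797139982492722 (np.float64(191.24927748158882), np.float64(219.98590349217292))
```

View pics/o.png

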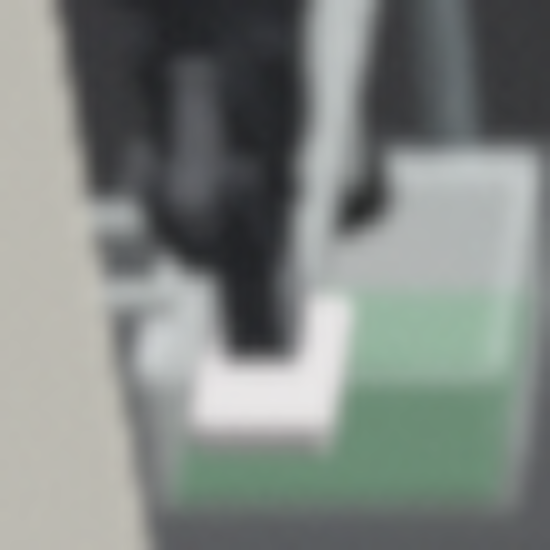

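```bash
python3 -c "
from h import *
print(bot.job_done()); o=bot.get_obs(); print(o['clock'],o['eef_pos'],o['ft_force'])"
```

```text
the job is handed in; nothing more can be done
None
the job is handed in; nothing more can be done
```

The setting block is in its own slot and released, and the lever is being held with its pin between the two prongs. The job was handed in at about 16 s.

- **Block:** I gripped it on its 24 mm faces, lifted it straight out of the jig and lowered it into the -y end slot, the one with the medium dark bar. The side camera then put its top at about 0.089 m, the same as the seated 16 mm block. The wrist force dropped from 1.8 N of hanging weight to about zero as it touched the floor.
- **Lever:** I pushed the handle down in steps with the shut fingertips, without going past the target. At hand-in the side camera put the handle top at about 0.110 m, a lever angle of about 0.285 rad (0.24–0.34 is right). The push was about 10 N, which matches the spring at the hold, and the picture shows the pin between the prongs. That view is small and blurred.
- **Disagreements:** The two cameras differed by 1–2 mm on the block and slot positions, so I lined up the insertion within the side camera alone. A sideways force of about 6 N remains at the handle, which I take to be friction from its arc. No check failed.

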